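Snap the shoe-care box lid shut

ROBOT

A 6-joint arm with a two-finger parallel gripper is mounted at the origin on the work surface. World frame = base frame: x ahead of the robot, y to its left, z up, the work surface at z = 0. Lengths are in m, angles in rad, forces in N, time in s.
With the tool pointing down it reaches from about 0.15 to 0.775 m from the base axis. Payload 6.1 kg.
Tool frame: the origin (TCP) lies at the very end of the fingers, on their centre line; the grasp point (between the pads) lies 19 mm behind it; z points along the fingers, y is the line along which they close (so a half turn about z gives the same grasp; the last joint's range is limited). The gripper opens to 85 mm and grips with 20 to 120 N. Pads are 22 mm wide; open, the fingers measure 114 mm over their backs; the gripper's body (76 mm by 85 mm) begins 54 mm behind the grasp point. The pads swing forward as they close: fully open they stand 13 mm farther back than shut.
Start: joints at [-1.295, 0.126, -0.04, 1.405, 0, 1.571], TCP at [0.143, -0.505, 0.231] pointing down, gripper open.
Joint ranges: [-2.72, 2.72], [-0.95, 1.95], [-1.27, 1.35], [-1.78, 2.02], [-1.46, 1.47], [-3.14, 3.14]. Speed limits (rad/s): [2.39, 2.39, 3.01, 3.14, 3.14, 3.14].

INTERFACE

Orientations are given as a unit quaternion [x, y, z, w].
In Python, from workcell import ctrl gives the robot as it stands.
- The arm moves only by the tool move_arm, never from a script. Its argument "steps" is a list of rows, each a list of 4 numbers: the shift along the tool's x, y, z in units of 0.4 m (1.0 is 0.4 m), then the turn about the tool's z in units of 180 degrees (1.0 is 180 degrees). In form: [[tx, ty, tz, twist], ...]. A call has 1 to 12 rows; each row is the pose to reach, as a shift and turn from the pose commanded when the call began, along the tool's axes at that moment, turning the shorter way round; what a row does not reach only later rows make up. A row lasts 1/12 s, in which the tool goes at most 41.7 mm and 7.16 degrees, less where a joint would pass 70% of its speed; a pose out of reach is approached as far as the arm can. A call with a number of a shift or a turn outside -1 to 1 is refused whole. A call with a gripper value outside its range is refused whole. "jaw" is the gripper's target within -1 to 1 (fully open at 1, half-way at 0, shut at -1), set as the call begins (left out, the last holds). The fingers move at their own pace and stop on an object; "newtons" is the grip in N (left out, the last holds). Time passes only in rows, so rows that repeat a pose let the fingers close. It gives the time, the measured TCP pose, the force, the opening and the grip force at its end, in the units of the state.
- ctrl.state(): the state, without advancing time (a new reading comes with each control period).
- ctrl.snapshot(name): name is "scene" or "top"; returns the picture (384x512x3 uint8, red, green, blue); there is no depth.
- ctrl.camera_model(name): a dict with "mtx" (3x3 intrinsics, pixels), "T" (4x4, takes a point from camera to world coordinates). Camera axes: x right, y up, looking along -z (the intrinsics and any distortion apply to the point x, -y, -z); pixel columns grow to the right and rows downward; lengths in m; the calibration is good to about 2 mm. A picture is of the moment at which its call begins. camera_model takes no time and is no camera call.
- ctrl.job_done(): hands the job in; it is judged then, once.
The state is a dict: "time": time; "joints": joint angles; "dq": joint speeds; "joint_torque": joint torques, N m; "eef_pos": TCP position; "tool_rot": TCP orientation; "ft_force": force on the tool from outside, world axes, zero at the start; "torque": the same for the moment, N m; "width": opening from 0.0 (shut) to 1.0 (fully open); "finger_force": force on a finger pad.
Only numpy, scipy, OpenCV 4.12 (cv2) and the standard library are available. Lean on these libraries where they do the work, as an engineer would, in place of code of your own. Each camera call takes 0.05 s, during which the arm holds its last target. There are 200 camera calls.

TASK

The lid of the shoe-care box has popped up along all four sides. Press each side of its rim down with your fingertips until it clicks and stays shut, all the way around. Only press: do not pick up, tip or push away the box, and leave the shoe horn, brush, key bowl and doorstop where they lie.

Things in the scene. Friction and masses are not known exactly. Their poses are not given: they have to be found in the camera images.
- shoe_box: Loose snap-lid shoe-care box, 0.9 kg: clear tub, grey lid 150 (own x) x 200 mm (own y), top 78 mm above the cabinet top. Origin: centre of the underside, z up. Lid: four fixed 34 mm square corners, fixed centre panel 82 x 132 mm sunk 2 mm, and between the corners four springy rim sections, 34 mm from panel to outer edge. Popped up, a section's outer edge is 9 mm above the corners; shut, level with them.
- section_near (a joint): Bend of the near rim section (the long side of the lid at the box's own -x; 128 mm long) along its inner edge, rad: 0 = popped up (as at the start), 0.28 = shut, level with the corners. Needs about 7 N straight down at its press point, less towards half way (0.14); past half way it snaps shut by itself and stays; released earlier it springs back up.
- press_near (a point): Press point of the near rim section: top surface, middle of its length at the three shallow thumb ridges, 24 mm out from the bend and 10 mm in from the outer edge. It is 6.6 mm above the level of the lid corners (84.6 mm above the cabinet top) when popped up and level with them (78 mm) when shut. It moves with the section.
- section_far (a joint): Bend of the far rim section (the long side at the box's own +x; 128 mm long) along its inner edge, rad: 0 = popped up (as at the start), 0.28 = shut, level with the corners. Needs about 7 N straight down at its press point, less towards half way (0.14); past half way it snaps shut by itself and stays; released earlier it springs back up.
- press_far (a point): Press point of the far rim section: top surface, middle of its length at the three shallow thumb ridges, 24 mm out from the bend and 10 mm in from the outer edge. It is 6.6 mm above the level of the lid corners (84.6 mm above the cabinet top) when popped up and level with them (78 mm) when shut. It moves with the section.
- section_left (a joint): Bend of the left rim section (the short side at the box's own +y; 78 mm long) along its inner edge, rad: 0 = popped up (as at the start), 0.28 = shut, level with the corners. Needs about 7 N straight down at its press point, less towards half way (0.14); past half way it snaps shut by itself and stays; released earlier it springs back up.
- press_left (a point): Press point of the left rim section: top surface, middle of its length at the three shallow thumb ridges, 24 mm out from the bend and 10 mm in from the outer edge. It is 6.6 mm above the level of the lid corners (84.6 mm above the cabinet top) when popped up and level with them (78 mm) when shut. It moves with the section.
- section_right (a joint): Bend of the right rim section (the short side at the box's own -y; 78 mm long) along its inner edge, rad: 0 = popped up (as at the start), 0.28 = shut, level with the corners. Needs about 7 N straight down at its press point, less towards half way (0.14); past half way it snaps shut by itself and stays; released earlier it springs back up.
- press_right (a point): Press point of the right rim section: top surface, middle of its length at the three shallow thumb ridges, 24 mm out from the bend and 10 mm in from the outer edge. It is 6.6 mm above the level of the lid corners (84.6 mm above the cabinet top) when popped up and level with them (78 mm) when shut. It moves with the section.
- shoe_horn: Bystander: wooden shoe horn lying flat, about 173 x 36 x 9 mm, loose; origin under its middle, long axis x.
- shoe_brush: Bystander: black plastic shoe brush, bristles down, 140 x 42 x 38 mm, loose; origin at the centre of its underside, long axis x.
- key_bowl: Bystander: brushed steel key bowl, 110 mm wide, 42 mm high, loose; origin at the centre of its underside.
- doorstop: Bystander: small grey silicone doorstop, stepped wedge 60 x 36 x 24 mm, loose; origin at the centre of its underside.
Things that resemble listed ones, but are neither listed nor needed, are in the scene too. Of the things that look like the shoe_box, the larger one is meant.

How it is judged:
At the end, for the whole second after the job is handed in: All four rim sections are snapped shut (each bend above 0.24 rad of 0.28), the box stands flat and still within 40 mm of where it was, and each bystander is within 30 mm of where it was (value of joint each of section_near, section_far, section_left, section_right above 0.24 rad and angle between shoe_box's own z axis and vertical below 0.05 rad and height (world z) of shoe_box below 0.008 m and distance of shoe_box from where it was at the start of the episode below 0.04 m and linear speed of shoe_box below 0.02 m/s and distance of each of shoe_horn, shoe_brush, key_bowl, doorstop from where it was at the start of the episode below 0.03 m); the robot touches nothing.
It fails at once if the box is lifted off the cabinet top or tipped (height (world z) of shoe_box above 0.012 m or angle between shoe_box's own z axis and vertical above 0.15 rad).
It fails at once if the box is pushed more than 40 mm away (distance of shoe_box from where it was at the start of the episode above 0.04 m).
It fails at once if a bystander is lifted or moved more than 30 mm (distance of any of shoe_horn, shoe_brush, key_bowl, doorstop from where it was at the start of the episode above 0.03 m or height (world z) of any of shoe_horn, shoe_brush, key_bowl, doorstop above 0.012 m).
It also fails if it takes over 38 s, if anything falls off the work surface, if the arm or the gripper's body presses on something with over 40 N, if the wrist force passes 120 N, or if a joint passes its speed limit or range.

## Working session

There is one attempt and no reset: what is moved stays moved. The work goes in short steps, Python scripts to look and compute and a tool call to move; the robot and the scene stay as the last step left them, time stands still between calls to the robot, and variables do not carry over. Pictures are saved under pics/ and viewed, at most 10 in all, crops included, and the job is handed in when it is done.

Besides the shell and the picture viewer there is one more tool, called by a JSON object that holds its "method" and its "body". move_arm: Moves the arm, as the interface text tells. Its arguments: {"type":"object","properties":{"steps":{"type":"array","items":{"type":"array","items":{"type":"number","minimum":-1,"maximum":1}}},"jaw":{"type":"number"},"newtons":{"type":"number"}},"required":["steps"]}

```bash
mkdir -p pics; python3 - <<'E'
from workcell import ctrl
import cv2
for n in("scene","top"):
    im=ctrl.snapshot(n); cv2.imwrite(f"pics/{n}0.png",im[:,:,::-1]); m=ctrl.camera_model(n); print(n,m["mtx"],m["T"],[k for k in m])
s=ctrl.state(); print(s["time"],s["eef_pos"],s["tool_rot"],s["ft_force"])
E
```

```text
scene [[447.76417129   0.         257.63888178]
 [  0.         447.76417129 194.46168145]
 [  0.           0.           1.        ]] [[ 0.12694615 -0.86147428  0.49167747  1.12551181]
 [ 0.99186235  0.11508626 -0.05444475 -0.00502916]
 [-0.00968257  0.49458792  0.86907366  1.08855623]
 [ 0.          0.          0.          1.        ]] ['mtx', 'T']
top [[426.63808609   0.         256.87968638]
 [  0.         426.63808609 187.93928986]
 [  0.           0.           1.        ]] [[-0.01142252  0.99165118 -0.12844245  0.38723038]
 [-0.99981795 -0.0132899  -0.01369098  0.02681434]
 [-0.01528367  0.12826268  0.99162246  1.22025706]
 [ 0.          0.          0.          1.        ]] ['mtx', 'T']
0.1 [ 0.14286958 -0.50482364  0.23062672] [ 9.90509454e-01  1.37442885e-01 -7.53803324e-05 -6.84631508e-04] [-0.52285363 -0.31731667 -0.57623949]
```

View pics/scene0.png

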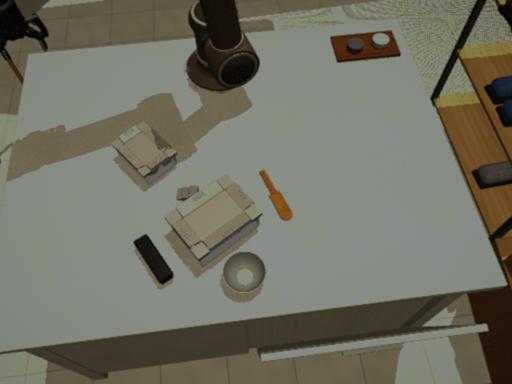

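View pics/top0.png

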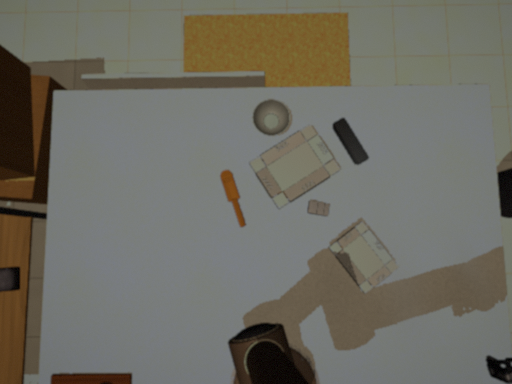

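The top view shows two boxes that could be taken for the target: the larger at (295,166) and a smaller one at (362,255). I choose the larger one. The bowl is at (272,117), the brush at (350,141), the horn at (232,197) and the doorstop at (318,208). Next is one close crop.

```bash
cat > h.py <<'E'
import numpy as np
from workcell import ctrl
def ray(n,u,v,z):
    m=ctrl.camera_model(n);T=np.array(m["T"]);K=np.array(m["mtx"])
    d=np.linalg.inv(K)@[u,v,1]; d=T[:3,:3]@(d*[1,-1,-1]); o=T[:3,3]
    return o+d*(z-o[2])/d[2]
def proj(n,p):
    m=ctrl.camera_model(n);T=np.array(m["T"]);K=np.array(m["mtx"])
    c=T[:3,:3].T@(np.array(p)-T[:3,3]); q=K@(c*[1,-1,-1]); return q[:2]/q[2]
E
python3 - <<'E'
import cv2,numpy as np
a=cv2.imread("pics/top0.png")[115:220,240:375]; b=cv2.imread("pics/scene0.png")[170:275,150:285]
f=lambda i:cv2.convertScaleAbs(cv2.resize(i,None,fx=5,fy=5,interpolation=cv2.INTER_CUBIC),alpha=1.3)
cv2.imwrite("pics/c1.png",f(a));cv2.imwrite("pics/c2.png",f(b))
E
```

```text
(no output)
```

View pics/c1.png

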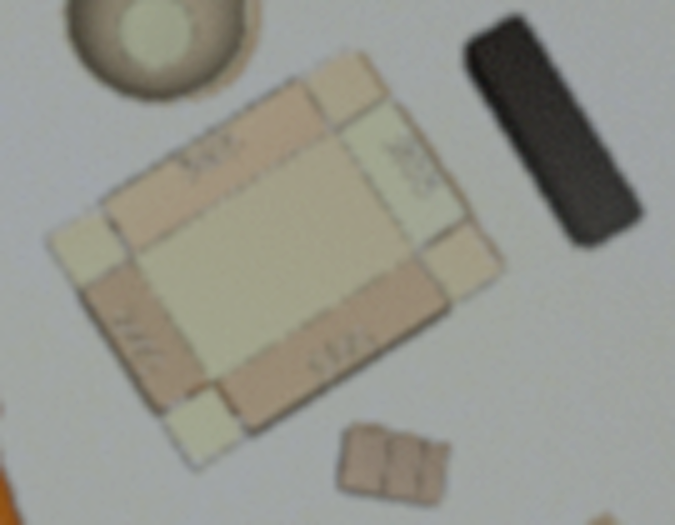

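View pics/c2.png

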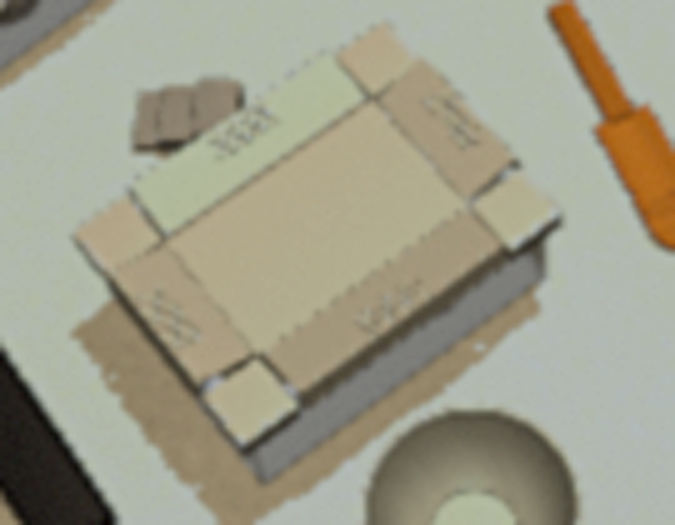

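The crop shows the larger box's lid with its corners at crop pixels (47,240), (197,470), (503,265) and (358,50). The ridges are at far (210,155), right (413,165), near (338,353) and left (140,340).

```bash
python3 - <<'E'
from h import *
C=np.array([ray("top",240+(u-2)/5,115+(v-2)/5,.078) for u,v in[(47,240),(197,470),(503,265),(358,50)]])
print(C.round(4)); print([np.linalg.norm(C[i]-C[(i+1)%4]).round(4) for i in range(4)]); c=C.mean(0);print("c",c)
S=np.array([ray("scene",150+(u-2)/5,170+(v-2)/5,.078) for u,v in[(560,215),(385,22),(75,235),(245,445)]]);print("scene c",S.mean(0),S.round(4))
ex=(C[0]+C[3]-C[1]-C[2]);th=np.arctan2(ex[1],ex[0])
ey=(C[0]+C[1]-C[2]-C[3]);print("yaw",np.degrees(th),np.degrees(np.arctan2(-ey[0],ey[1])))
ex=np.array([np.cos(th),np.sin(th)]);ey=np.array([-ex[1],ex[0]])
for n,a,b,uv in[("near",-65,0,(338,353)),("far",65,0,(210,155)),("left",0,90,(140,340)),("right",0,-90,(413,165))]:
    print(n,(c[:2]+ex*a/1e3+ey*b/1e3).round(4),ray("top",240+(uv[0]-2)/5,115+(uv[1]-2)/5,.0846)[:2].round(4))
for n,uv,z in[("bowl",(160,30),.04),("brushA",(495,40),.038),("brushB",(610,225),.038),("stop",(393,465),.02)]: print(n,ray("top",240+uv[0]/5,115+uv[1]/5,z)[:2].round(3))
from scipy.spatial.transform import Rotation as R
s=ctrl.state();print(s["eef_pos"],R.from_quat(s["tool_rot"]).as_matrix().round(4))
E
```

```text
[[ 0.605   0.0632  0.078 ]
 [ 0.4785 -0.0161  0.078 ]
 [ 0.5877 -0.1837  0.078 ]
 [ 0.7086 -0.1087  0.078 ]]
[np.float64(0.1493), np.float64(0.2001), np.float64(0.1423), np.float64(0.2007)]
c [ 0.59497151 -0.06130908  0.078     ]
scene c [ 0.59643343 -0.06066563  0.078     ] [[ 0.6077  0.0615  0.078 ]
 [ 0.4805 -0.0158  0.078 ]
 [ 0.5866 -0.1834  0.078 ]
 [ 0.711  -0.105   0.078 ]]
yaw 31.966623249607846 32.07573416519007
near [ 0.5398 -0.0957] [ 0.5399 -0.0925]
far [ 0.6501 -0.0269] [ 0.6494 -0.026 ]
left [0.5473 0.015 ] [0.5484 0.0135]
right [ 0.6426 -0.1377] [ 0.6422 -0.1359]
bowl [ 0.732 -0.002]
brushA [ 0.723 -0.192]
brushB [ 0.616 -0.253]
stop [ 0.483 -0.13 ]
[ 0.14286958 -0.50482364  0.23062672] [[ 9.622e-01  2.723e-01 -3.000e-04]
 [ 2.723e-01 -9.622e-01  1.300e-03]
 [ 0.000e+00 -1.400e-03 -1.000e+00]]
```

{"method": "move_arm", "body": {"steps": [[0.95,-0.36,0,-0.09],[0.95,-0.36,0,-0.09],[0.95,-0.36,0,-0.09],[0.95,-0.36,0,-0.09],[0.95,-0.36,0,-0.09],[0.95,-0.36,0,-0.09],[0.95,-0.36,0,-0.09],[0.95,-0.36,0,-0.09],[0.95,-0.36,0,-0.09],[0.95,-0.36,0,-0.09],[0.95,-0.36,0,-0.09],[0.95,-0.36,0,-0.09]], "jaw": -1}}

```text
time: 1.1
eef_pos: [0.4703, -0.2618, 0.2305]
tool_rot: [0.961, 0.277, -0.001, -0.0]
ft_force: [-1.2, -0.4, -0.8]
width: -0.0
finger_force: 0.0
```

```bash
cat > go.py <<'E'
import sys
from h import *
from scipy.spatial.transform import Rotation as R
s=ctrl.state();M=R.from_quat(s["tool_rot"]).as_matrix();p=np.array(s["eef_pos"])
print(s["time"],p.round(4),"yaw",np.degrees(np.arctan2(M[1,0],M[0,0])).round(2),s["width"],np.round(s["ft_force"],2))
for n,t in dict(near=(.5406,-.0945),far=(.650,-.0265),left=(.548,.0145),right=(.643,-.137)).items():
    print(n,((M.T@(np.array([*t,.11])-p))/.4).round(4), "z to .110")
E
python3 go.py
```

```text
1.1 [ 0.4703 -0.2618  0.2305] yaw 32.2 -0.00019330293492103993 [-1.25 -0.44 -0.84]
near [ 0.3719 -0.2598  0.3011] z to .110
far [ 0.6939 -0.258   0.3008] z to .110
left [ 0.5328 -0.4806  0.3013] z to .110
right [ 0.5319 -0.0335  0.3007] z to .110
```

{"method": "move_arm", "body": {"steps": [[0.53,-0.033,0.1,0],[0.53,-0.033,0.2,0],[0.53,-0.033,0.3,0],[0.53,-0.033,0.3,0],[0.53,-0.033,0.3,0],[0.53,-0.033,0.3,0],[0.53,-0.033,0.3,0],[0.53,-0.033,0.3,0],[0.53,-0.033,0.3,0]]}}

```text
time: 1.85
eef_pos: [0.6413, -0.1407, 0.1114]
tool_rot: [0.961, 0.275, -0.001, 0.0]
ft_force: [-0.5, -0.4, 0.5]
width: -0.002
finger_force: 0.0
```

```bash
python3 go.py; python3 - <<'E'
import cv2
from h import *
ims=[]
for n in("top","scene"):
    im=ctrl.snapshot(n)[:,:,::-1].copy(); u,v=proj(n,[.595,-.061,.08]).astype(int)
    im=im[v-60:v+60,u-65:u+65]; ims.append(cv2.resize(im,None,fx=3,fy=3,interpolation=cv2.INTER_CUBIC))
cv2.imwrite("pics/a1.png",cv2.convertScaleAbs(np.hstack(ims),alpha=1.3))
E
```

```text
1.85 [ 0.6413 -0.1407  0.1114] yaw 31.94 -0.0021992289034033405 [-0.45 -0.45  0.46]
near [-0.1525 -0.2312  0.0037] z to .110
far [ 0.1695 -0.2308  0.0034] z to .110
left [ 0.0073 -0.4527  0.0036] z to .110
right [ 0.0085 -0.0056  0.0035] z to .110
```

View pics/a1.png

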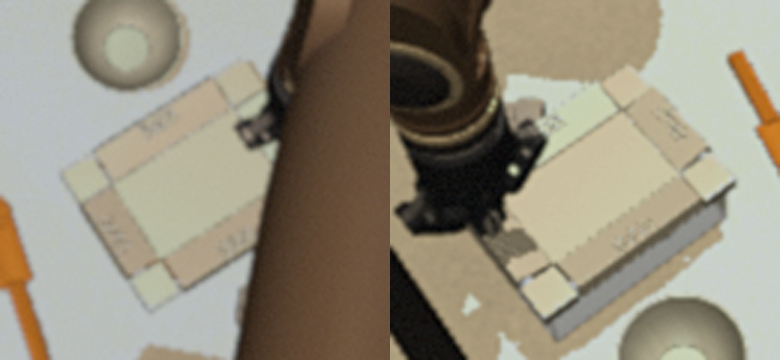

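The fingers stand over the right section, and both views agree. I press it down to about 77 mm.

{"method": "move_arm", "body": {"steps": [[0.008,-0.006,0.02,0],[0.008,-0.006,0.04,0],[0.008,-0.006,0.055,0],[0.008,-0.006,0.065,0],[0.008,-0.006,0.075,0],[0.008,-0.006,0.081,0],[0.008,-0.006,0.086,0],[0.008,-0.006,0.086,0]]}}

```text
time: 2.62
eef_pos: [0.6434, -0.1358, 0.0779]
tool_rot: [0.961, 0.276, 0.0, 0.0]
ft_force: [-2.9, -0.0, 6.2]
width: -0.003
finger_force: 3.5
```

```bash
python3 go.py
```

```text
2.6167 [ 0.6434 -0.1358  0.0779] yaw 32.0 -0.0032730022744866406 [-2.91 -0.02  6.23]
near [-0.1632 -0.2236 -0.0803] z to .110
far [ 0.1589 -0.2228 -0.0802] z to .110
left [-0.003  -0.4449 -0.0803] z to .110
right [-0.0024  0.0022 -0.0802] z to .110
```

{"method": "move_arm", "body": {"steps": [[0,0,0.004,0],[0,0,0.004,0],[0,0,-0.04,0],[0,0,-0.08,0],[-0.08,-0.1,-0.09,0],[-0.163,-0.22,-0.085,0],[-0.163,-0.224,-0.08,0],[-0.163,-0.224,-0.08,0],[-0.163,-0.224,-0.08,0]]}}

```text
time: 3.37
eef_pos: [0.5398, -0.0938, 0.1091]
tool_rot: [0.961, 0.276, 0.0, -0.0]
ft_force: [0.7, 0.3, 0.5]
width: 0.003
finger_force: 0.0
```

```bash
python3 go.py; python3 - <<'E'
import cv2
from h import *
ims=[]
for n in("top","scene"):
    im=ctrl.snapshot(n)[:,:,::-1].copy(); u,v=proj(n,[.595,-.061,.08]).astype(int)
    im=im[v-60:v+60,u-65:u+65]; ims.append(cv2.resize(im,None,fx=3,fy=3,interpolation=cv2.INTER_CUBIC))
cv2.imwrite("pics/a2.png",cv2.convertScaleAbs(np.hstack(ims),alpha=1.3))
E
```

```text
3.3667 [ 0.5398 -0.0938  0.1091] yaw 32.05 0.0034767651132071916 [0.73 0.27 0.5 ]
near [ 0.0007  0.0026 -0.0024] z to .110
far [ 0.3228  0.0037 -0.0023] z to .110
left [ 0.161  -0.2185 -0.0023] z to .110
right [ 0.1614  0.2285 -0.0024] z to .110
```

View pics/a2.png

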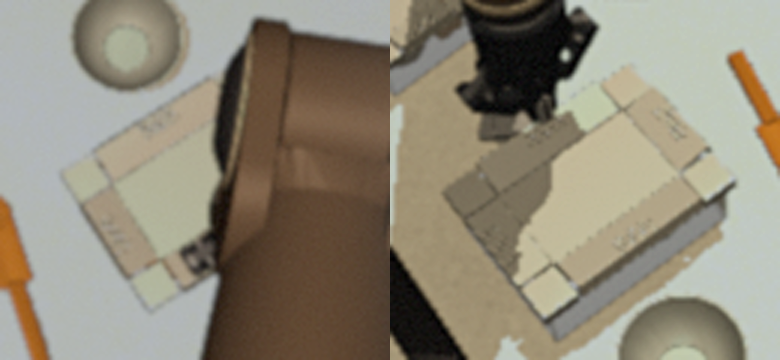

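The right section looks flush and the box has not moved. Next I press the near section.

{"method": "move_arm", "body": {"steps": [[0,0.002,0.02,0],[0,0.002,0.04,0],[0,0.002,0.05,0],[0,0.002,0.06,0],[0,0.002,0.07,0],[0,0.002,0.078,0],[0,0.002,0.084,0],[0,0.002,0.084,0]]}}

```text
time: 4.13
eef_pos: [0.5414, -0.0952, 0.0778]
tool_rot: [0.961, 0.276, 0.001, 0.0]
ft_force: [-8.1, 0.7, 18.7]
width: 0.002
finger_force: 9.2
```

{"method": "move_arm", "body": {"steps": [[0,0,0.003,0],[0,0,-0.04,0],[0,0,-0.08,0],[0.08,-0.1,-0.09,0],[0.161,-0.22,-0.085,0],[0.161,-0.22,-0.08,0],[0.161,-0.22,-0.08,0],[0.161,-0.22,-0.08,0]]}}

```text
time: 4.8
eef_pos: [0.5492, 0.0151, 0.1069]
tool_rot: [0.961, 0.277, -0.0, -0.0]
ft_force: [0.7, 0.2, 0.5]
width: -0.0
finger_force: 0.0
```

```bash
python3 go.py
```

```text
4.8 [0.5492 0.0151 0.1069] yaw 32.16 -0.0004950954338736791 [0.68 0.23 0.55]
near [-0.1639  0.2205 -0.0078] z to .110
far [ 0.1581  0.2222 -0.0079] z to .110
left [-0.0032 -0.0003 -0.0078] z to .110
right [-0.0038  0.4467 -0.0079] z to .110
```

{"method": "move_arm", "body": {"steps": [[-0.003,0,0.02,0],[-0.003,0,0.035,0],[-0.003,0,0.045,0],[-0.003,0,0.055,0],[-0.003,0,0.065,0],[-0.003,0,0.072,0],[-0.003,0,0.077,0],[-0.003,0,0.077,0]]}}

```text
time: 5.47
eef_pos: [0.5482, 0.0125, 0.0778]
tool_rot: [0.961, 0.275, 0.0, 0.0]
ft_force: [-3.4, -1.3, 9.7]
width: 0.002
finger_force: 5.1
```

{"method": "move_arm", "body": {"steps": [[0,0,0.002,0],[0,0,-0.04,0],[0,0,-0.08,0],[0.08,0.1,-0.09,0],[0.161,0.222,-0.085,0],[0.161,0.222,-0.08,0],[0.161,0.222,-0.08,0],[0.161,0.222,-0.08,0]]}}

```text
time: 6.13
eef_pos: [0.6504, -0.0289, 0.107]
tool_rot: [0.961, 0.275, -0.001, -0.0]
ft_force: [-0.7, -0.2, -1.1]
width: 0.001
finger_force: 0.0
```

```bash
python3 go.py; python3 - <<'E'
import cv2
from h import *
ims=[]
for n in("top","scene"):
    im=ctrl.snapshot(n)[:,:,::-1].copy(); u,v=proj(n,[.595,-.061,.08]).astype(int)
    im=im[v-60:v+60,u-65:u+65]; ims.append(cv2.resize(im,None,fx=3,fy=3,interpolation=cv2.INTER_CUBIC))
cv2.imwrite("pics/a3.png",cv2.convertScaleAbs(np.hstack(ims),alpha=1.3))
E
```

```text
6.1333 [ 0.6504 -0.0289  0.107 ] yaw 31.93 0.0009016820785037247 [-0.66 -0.16 -1.12]
near [-0.3197 -0.006  -0.007 ] z to .110
far [ 0.0024 -0.0057 -0.0075] z to .110
left [-0.1598 -0.2275 -0.007 ] z to .110
right [-0.1586  0.2195 -0.0074] z to .110
```

View pics/a3.png

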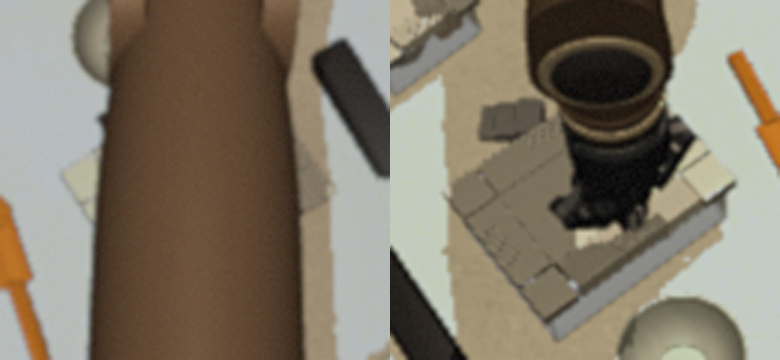

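The box is in place and the gripper is over the far section. I press it, then lift and back off to the side for a clear view.

{"method": "move_arm", "body": {"steps": [[0.002,-0.005,0.02,0],[0.002,-0.005,0.035,0],[0.002,-0.005,0.045,0],[0.002,-0.005,0.055,0],[0.002,-0.005,0.065,0],[0.002,-0.005,0.072,0],[0.002,-0.005,0.078,0],[0.002,-0.005,0.078,0]]}}

```text
time: 6.9
eef_pos: [0.6494, -0.026, 0.078]
tool_rot: [0.961, 0.276, 0.0, 0.0]
ft_force: [-2.4, 0.4, 5.8]
width: 0.001
finger_force: 2.8
```

{"method": "move_arm", "body": {"steps": [[0,0,0.002,0],[0,0,-0.05,0],[0,0,-0.12,0],[0,0,-0.2,0],[0,0,-0.25,0],[-0.5,-0.6,-0.25,0],[-0.5,-0.6,-0.25,0],[-0.5,-0.6,-0.25,0],[-0.5,-0.6,-0.25,0],[-0.5,-0.6,-0.25,0],[-0.5,-0.6,-0.25,0],[-0.5,-0.6,-0.25,0]]}}

```text
time: 7.9
eef_pos: [0.3704, 0.0651, 0.1769]
tool_rot: [0.961, 0.275, 0.0, 0.0]
ft_force: [-0.8, -0.1, 0.4]
width: 0.0
finger_force: 0.0
```

```bash
python3 go.py; python3 - <<'E'
import cv2
from h import *
ims=[]
for n in("top","scene"):
    im=ctrl.snapshot(n)[:,:,::-1].copy(); cv2.imwrite(f"pics/{n}_end.png",im); u,v=proj(n,[.595,-.061,.08]).astype(int)
    im=im[v-60:v+60,u-65:u+65]; ims.append(cv2.resize(im,None,fx=3,fy=3,interpolation=cv2.INTER_CUBIC))
cv2.imwrite("pics/a4.png",cv2.convertScaleAbs(np.hstack(ims),alpha=1.3))
E
```

```text
7.9 [0.3704 0.0651 0.1769] yaw 31.95 0.0002498180238931661 [-0.77 -0.13  0.41]
near [0.1498 0.5637 0.1674] z to .110
far [0.4718 0.5642 0.1674] z to .110
left [0.3097 0.3422 0.1674] z to .110
right [0.3107 0.7893 0.1675] z to .110
```

View pics/a4.png

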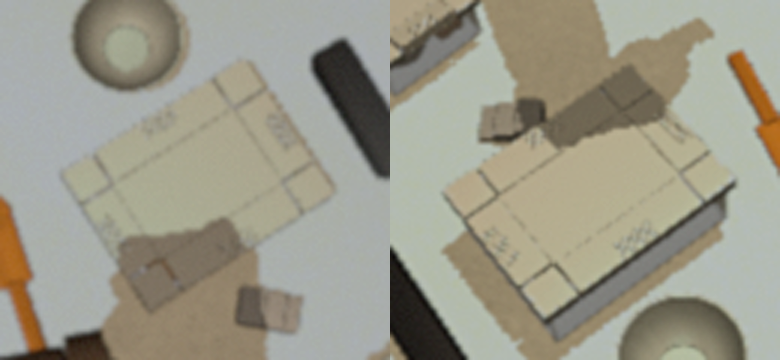

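Three corners look flush, but the near-left corner is in shadow and shows a faint line at (160,268). I move the arm aside to check it.

{"method": "move_arm", "body": {"steps": [[-0.1,-0.6,-0.1,0],[-0.1,-0.6,-0.1,0],[-0.1,-0.6,-0.1,0],[-0.1,-0.6,-0.1,0],[-0.1,-0.6,-0.1,0],[-0.1,-0.6,-0.1,0],[-0.1,-0.6,-0.1,0],[-0.1,-0.6,-0.1,0]]}}

```text
time: 8.67
eef_pos: [0.2556, 0.1833, 0.2167]
tool_rot: [0.956, 0.292, -0.005, -0.015]
ft_force: [0.9, 0.2, 0.1]
width: 0.002
finger_force: 0.0
```

```bash
python3 - <<'E'
import cv2
from h import *
ims=[]
for n in("top","scene"):
    im=ctrl.snapshot(n)[:,:,::-1].copy(); u,v=proj(n,[.595,-.061,.08]).astype(int)
    im=im[v-60:v+60,u-65:u+65]; ims.append(cv2.resize(im,None,fx=3,fy=3,interpolation=cv2.INTER_CUBIC))
cv2.imwrite("pics/a5.png",cv2.convertScaleAbs(np.hstack(ims),alpha=1.3))
E
```

```text
(no output)
```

View pics/a5.png

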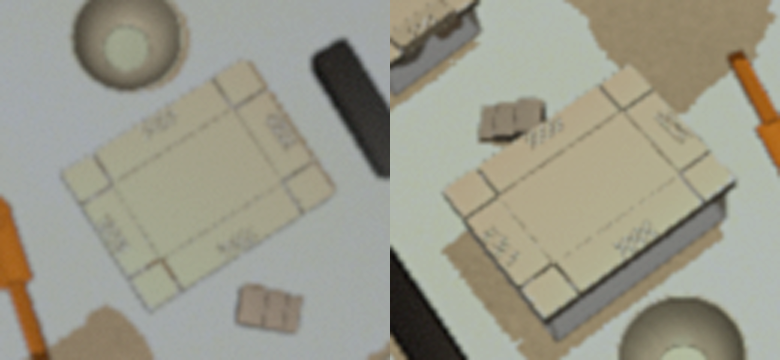

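All four sections now lie level with the corners and share one even shade. The box and bystanders are where they were, and the arm is clear. I hand in.

```bash
python3 -c "
from workcell import ctrl
print(ctrl.job_done())"
```

```text
the job is handed in; nothing more can be done
None
```

I pressed all four rim sections of the larger shoe-care box shut and handed in the job at about 9 s; the last pictures show the lid level all round and the box and bystanders unmoved, but no verdict came back.

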